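Push the tip-out bins home and flip the retaining bar over them

ROBOT

A 7-joint arm with a two-finger parallel gripper is mounted at the origin on a cart in front of the work surface, level with it; the furniture and walls round the work are solid. World frame = base frame: x ahead of the robot, y to its left, z up, the work surface at z = 0. Lengths are in mm, angles in rad, forces in N, time in s.
With the tool pointing down it reaches from about 425 to 875 mm from the base axis. Payload 8.4 kg.
Tool frame: the origin (TCP) lies midway between the tips of the shut fingers; the grasp point (between the pads) lies 19 mm behind it; z points along the fingers, y is the line along which they close (so a half turn about z gives the same grasp; the last joint's range is limited). The gripper opens to 87 mm and grips with 3 to 60 N. Pads are 19 mm wide; open, the fingers measure 117 mm over their backs; the gripper's body (75 mm by 190 mm) begins 51 mm behind the grasp point.
Start: joints at [-1.265, 0.333, 0.04, 1.465, -0.013, 1.343, -0.059], TCP at [255.991, 597.438, 222.546] pointing down, gripper open.
Joint ranges: [-2.58, 2.58], [-0.38, 2.09], [-1.3, 1.39], [0.25, 2.4], [-1.5, 4.64], [0.08, 2.09], [-2.65, 2.65]. Speed limits (rad/s): [2.22, 2.22, 2.79, 2.79, 3.14, 3.14, 3.14].

INTERFACE

Orientations are given as [roll, pitch, yaw] about the fixed x, y, z axes, in that order (R = Rz(yaw) Ry(pitch) Rx(roll)).
In Python, from station import manip gives the robot as it stands. The module is installed in compiled form; this text tells all that it offers. Calls block until the motion is done:
- manip.move_pose(position, orientation): joint-space move of the TCP to a pose.
- manip.movel(position, orientation=None, speed=150, until_force=None): straight line of the TCP; orientation=None keeps the orientation; speed is the mean speed in mm/s. With until_force (N) it stops when the force on the tool has changed by that much, and returns True; else False.
- manip.move_joints(angles): joint-space move.
- manip.open() and manip.close(grip_force=None): open the fingers fully, or close them until they stop; grip_force is the grip in N (None keeps the last).
- manip.pause(seconds).
- manip.ik(position, orientation): joint angles nearest the present ones, or None.
- manip.sense(): the state.
- manip.read_camera(name): name is "scene" or "top"; returns the picture (480x640x3 uint8, red, green, blue); there is no depth.
- manip.camera_params(name): a dict with "fx", "fy", "cx", "cy" (pixels), "k1" (the pictures are not rectified: a ray, as slopes to the right and down, at radius r is drawn at 1 + k1 r^2 times it, then the intrinsics apply), "R" (3x3) and "t" (3): a world point X has camera coordinates R X + t. Camera axes: x right, y down, z forward; pixel columns grow to the right and rows downward; lengths in mm; the calibration is good to about 2 mm. A picture is of the moment at which its call begins. camera_params takes no time and is no camera call.
A pose or a line that the arm cannot do raises manip.PlanningError and nothing moves.
- manip.hand_in(): hands the job in; it is judged then, once.
The state is a dict: "clock": time; "q": joint angles; "joint_vel": joint speeds; "joint_efforts": joint torques, N m; "position": TCP position; "eef_rot": TCP orientation; "ft_force": force on the tool from outside, world axes, zero at the start; "ft_torque": the same for the moment, N m; "width": finger opening in mm; "grip_force": force on a finger pad.
Only numpy, scipy, OpenCV 4.12 (cv2) and the standard library are available. Lean on these libraries where they do the work, as an engineer would, in place of code of your own. Each camera call takes 0.05 s, during which the arm holds its last target. There are 200 camera calls.

TASK

Some of the three clear tip-out bins of the grey organiser have been left hanging open. Push each open bin back up with your fingertips until it sits home, flush with the others, and then push the steel retaining bar over from the back and all the way down to its stop across the fronts of the bins. Only push, gently: do not grip, lift or shove the organiser, and leave the bottle, the vial and the tape roll round it alone.

Things in the scene. Friction and masses are not known exactly. Their poses are not given: they have to be found in the camera images.
- organiser: Grey bench organiser, 212 mm wide (y), 120 deep (x), 141 high, 2.4 kg, loose on rubber feet. Origin: centre of its underside; x points from its front to its back (front face at x = -60 mm, towards the robot), y to its left seen from the robot, z up. Three bins at y = +68, 0 and -68 mm. Its top is flat and bare.
- bin_left (a joint): Left clear bin (yellow stripe on its card, a vial and tubes in it). Hinge along its lower front edge (organiser x = -57, z = 26 mm). Rad: 0 = home, front panel upright and flush; 0.6 = hanging open, top tipped out to the robot. No latch: let go, it falls home from below 0.18 and open from above 0.35. Under 1 N at its upper edge moves it along its arc, in and up. Contents stay in.
- bin_middle (a joint): Middle clear bin (white stripe, holds tubes); as bin_left.
- bin_right (a joint): Right clear bin (blue stripe, holds screw caps); as bin_left.
- bin_left_top (a point): Middle of the upper edge of the left bin's front panel (outer side), 100 mm above the hinge; it is what stands out farthest to the front when the bin hangs open. The panel is 63 mm wide, 4 mm thick, with a finger ridge (44 mm long, 5 mm proud) across it 68 mm above the hinge.
- bin_middle_top (a point): The same point of the middle bin.
- bin_right_top (a point): The same point of the right bin.
- retaining_bar (a joint): U-shaped steel bar hinged on both end panels; axis along the organiser's y at x = +25, z = 115 mm. Rad: 0 = open, leaning back 0.30 past upright on its stop, crossbar 77 mm above the top, over its rear edge; 0.30 = upright; 1.90 = fully down, crossbar in front of the bins at x = -83, z = 112 mm. Stiff pivots: it stays where it is left; 1 to 2 N at the crossbar moves it. Hard stops.
- bar_mid (a point): Middle of the bar's crossbar (centre of its black sleeve, 11 mm thick, 90 mm long). The crossbar is 7 mm thick and 224 mm wide, 108 mm from the pivot axis.
- amber_bottle_centre (a point): Amber bottle, 46 mm diameter, 105 mm high, standing beside the organiser's right end; point 50 mm above its foot on its axis. To be left alone.
- specimen_vial_centre (a point): White vial with green cap, 34 mm diameter, 62 mm high, standing close behind the organiser; point half-way up. To be left alone.
- tape_centre (a point): Roll of paper tape lying flat, 72 mm diameter, 19 mm high, in front of the left end; its centre. To be left alone.

How it is judged:
By the outcome, as a careful person would: the job done as asked, in the order asked, and still so for the second after the job is handed in, with the robot touching nothing.
It also fails if it takes over 67 s, if anything falls off the work surface, if the arm or the gripper's body presses on something with over 40 N, if the wrist force passes 120 N, or if a joint passes its speed limit or range.

## Working session

There is one attempt and no reset: what is moved stays moved. The work goes in short steps, each a Python script; the robot and the scene stay as the last script left them, time stands still between calls to the robot, and variables do not carry over. Pictures are saved under pics/ and viewed, at most 10 in all, crops included, and the job is handed in when it is done.

```bash
mkdir -p pics; python3 - <<'E'
from station import manip
import cv2
for n in("scene","top"):
    cv2.imwrite(f"pics/{n}0.png",manip.read_camera(n)[:,:,::-1])
    p=manip.camera_params(n);print(n,p)
s=manip.sense();print(s["clock"],s["eef_rot"],s["ft_force"],s["width"])
E
```

```text
scene {'fx': 512.1581342110867, 'fy': 512.1581342110867, 'cx': 328.6796628334218, 'cy': 238.55593494736488, 'k1': -0.11954558961234801, 'R': array([[ 0.68122886, -0.73183563, -0.01854318],
       [-0.57118201, -0.51549973, -0.63875749],
       [ 0.45790649,  0.44573157, -0.76918464]]), 't': array([-598.38410411,  226.71191389,  914.85858706])}
top {'fx': 475.4150998017912, 'fy': 475.4150998017912, 'cx': 322.796717349067, 'cy': 237.7686154247212, 'k1': 0.034708432782814574, 'R': array([[-0.09978612, -0.99499998,  0.00421483],
       [-0.97358406,  0.09676231, -0.20681182],
       [ 0.20536992, -0.02474044, -0.97837166]]), 't': array([-265.29325275,  603.86244037,  945.20980712])}
0.1 [-3.14015154e+00  1.21293072e-04  2.73679653e+00] [-0.65736804  0.71413408  0.37648279] 86.85369457519607
```

View pics/scene0.png

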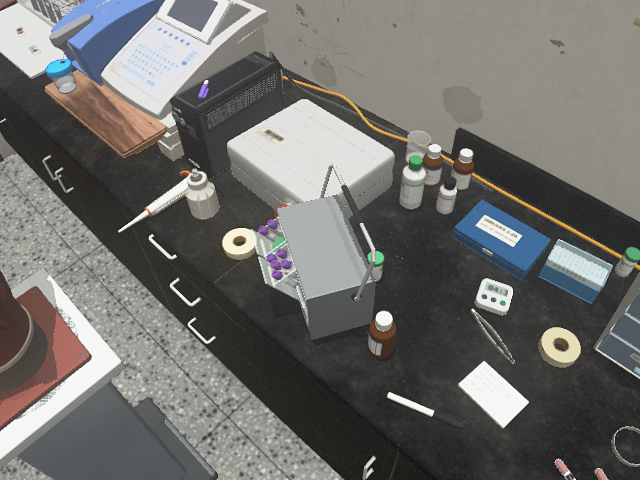

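View pics/top0.png

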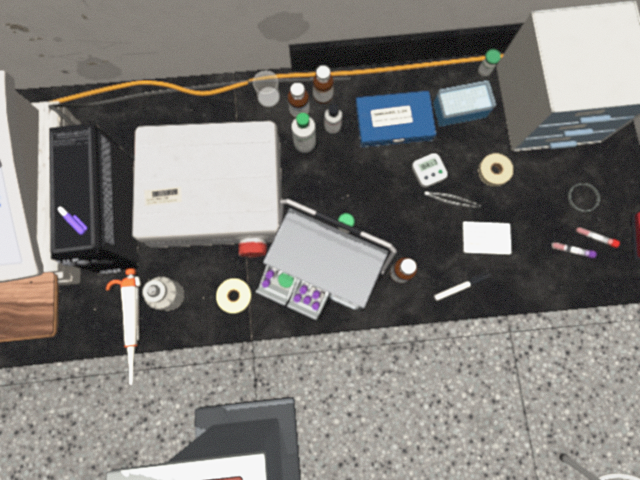

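Left and middle bins look open and the right one shut. The organiser sits at about (325,255) in the top view and is turned. I'll enlarge both views.

```bash
python3 - <<'E'
import cv2
a=cv2.imread("pics/top0.png")[190:330,240:430];cv2.imwrite("pics/topc.png",cv2.resize(a,None,fx=4.2,fy=4.2,interpolation=cv2.INTER_CUBIC))
a=cv2.imread("pics/scene0.png")[155:345,215:405];cv2.imwrite("pics/scenec.png",cv2.resize(a,None,fx=3.1,fy=3.1,interpolation=cv2.INTER_CUBIC))
E
```

```text
(no output)
```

View pics/topc.png

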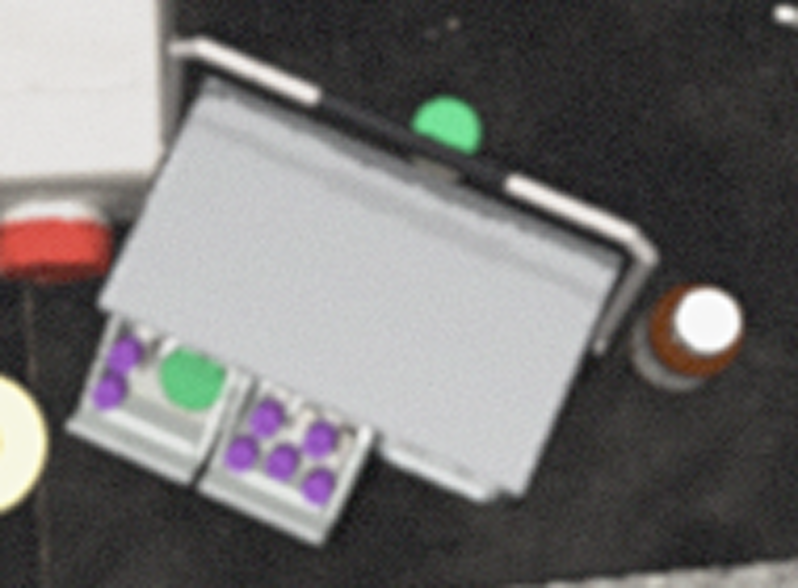

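View pics/scenec.png

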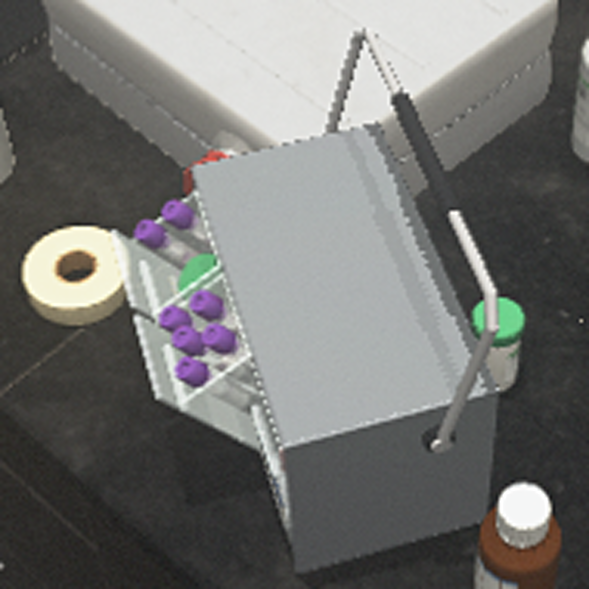

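In the top crop, the organiser's top corners are at (205,85), (100,305), (520,493) and (620,255). The outer upper edges of the left and middle bins run (68,425)-(190,483) and (200,487)-(322,543). The right bin shows a thin strip at (380,450)-(488,498), so it may be slightly ajar. I'll fit the organiser pose and the bin angles.

```bash
cat > h.py <<'E'
import numpy as np,cv2
from station import manip
def proj(n,X):
    p=manip.camera_params(n);K=np.array([[p["fx"],0,p["cx"]],[0,p["fy"],p["cy"]],[0,0,1.]])
    return cv2.projectPoints(np.atleast_2d(np.float64(X)),cv2.Rodrigues(p["R"])[0],p["t"],K,np.array([p["k1"],0,0,0.]))[0][:,0]
def T(P,X):
    x,y,w=P[:3];X=np.atleast_2d(X);c,s=np.cos(w),np.sin(w)
    return np.c_[x+c*X[:,0]-s*X[:,1],y+s*X[:,0]+c*X[:,1],X[:,2]]
E
cat > fit.py <<'E'
from h import *
from scipy.optimize import least_squares
ct=lambda L:(np.array(L)+.5)/4.2-.5+[240,190]
cs=lambda L:(np.array(L)+.5)/3.1-.5+[215,155]
C=[[60,106,141],[-60,106,141],[-60,-106,141],[60,-106,141]]
t=ct([(205,85),(100,305),(520,493),(620,255)])
s=cs([(380,125),(195,165),(283,447),(495,390),(298,572)])
f=lambda P:np.r_[(proj("top",T(P,C))-t).ravel(),(proj("scene",T(P,C+[[-60,-106,0]]))-s).ravel()]
r=least_squares(f,[600,50,-.4],loss="soft_l1");P=r.x
print(P,np.round(f(P).reshape(-1,2),1).tolist())
for nm,y,e in(("left",68,[(68,425),(190,483)]),("mid",0,[(200,487),(322,543)]),("right",-68,[(380,450),(488,498)])):
    m=ct(e).mean(0)
    g=lambda a:proj("top",T(P,[[-57-100*np.sin(a[0]),y,26+100*np.cos(a[0])]]))[0]-m
    q=least_squares(g,[.3]);print(nm,q.x,q.fun,T(P,[[-57-100*np.sin(q.x[0]),y,26+100*np.cos(q.x[0])]]))
print("bar",(proj("top",T(P,[[25+108*np.sin(.3),0,115+108*np.cos(.3)]]))-ct([(415,140)]))[0])
np.save("P.npy",P)
for n,(u,v) in {"tape":(234,296),"bottlecap":(405,268)}.items():
    p=manip.camera_params("top");z=10 if n=="tape" else 105
    q=least_squares(lambda X:(proj("top",[X[0],X[1],z])[0]-[u,v]),[600,0]).x;print(n,q)
d=manip.ik
E
python3 fit.py
```

```text
[ 520.81912886 -322.95795274  150.27379504] [[0.4, -2.2], [-1.0, -0.0], [-0.2, 0.7], [0.3, 0.6], [-0.0, -1.6], [-1.5, -0.2], [0.4, 0.1], [1.9, -0.2], [-0.3, 1.7]]
left [0.61051034] [-0.47432994 -0.17469486] [[ 455.69787492 -206.96552269  107.93555547]]
mid [0.61402563] [-0.63443221 -0.25794759] [[ 421.50435824 -265.74380245  107.73352308]]
right [0.08556002] [0.40895591 0.17931099] [[ 430.07976155 -349.16078804  125.63419736]]
bar [ 0.08499442 -2.00252433]
tape [ 476.04660908 -120.156182  ]
bottlecap [ 487.88242811 -480.79844662]
```

```bash
python3 - <<'E'
from h import *
P=np.load("P.npy");P[2]=(P[2]+np.pi)%(2*np.pi)-np.pi;np.save("P.npy",P);print(P)
np.set_printoptions(precision=2,suppress=True)
for a in (1.16,.8,.4,0,-.3):
    for r in(480,650):
        X=[r*np.cos(a),r*np.sin(a),300]
        print(a,r,proj("top",X),proj("scene",X),proj("top",[X[0],X[1],0]),manip.ik(X,[np.pi,0,2.74-1.16+a]))
for X in([-135,68,200],[-135,68,96],[-70,68,112],[-135,0,96],[-70,0,112],[-130,-68,112],[-70,-68,112],[80,0,290],[75,0,205],[-60,0,150],[-83,0,117]):
    for w in(P[2],P[2]+np.pi):
        q=manip.ik(T(P,[X])[0],[np.pi,0,w]);print(X,round(w,2),q)
E
```

```text
[ 520.81912886 -322.95795274   -0.52265233]
1.16 480 [[-206.81  529.95]] [[-53.32  93.88]] [[-39.33 468.31]] [-1.28 -0.05  0.02  1.74  0.    1.45 -0.08]
1.16 650 [[-325.13  492.26]] [[-45.13  56.52]] [[-119.01  442.05]] [-1.26  0.31  0.05  1.34 -0.01  1.49 -0.05]
0.8 480 [[-118.45  409.82]] [[23.97 76.8 ]] [[ 14.26 387.69]] [-1.09 -0.05  0.19  1.75  0.01  1.45 -0.09]
0.8 650 [[-198.6   336.25]] [[50.26 35.68]] [[-43.41 336.16]] [-1.02  0.31  0.21  1.35 -0.06  1.49 -0.01]
0.4 480 [[ -0.87 322.58]] [[105.16  78.99]] [[ 92.34 326.86]] [-0.93 -0.07  0.41  1.76  0.03  1.45 -0.11]
0.4 650 [[-40.3  227.32]] [[152.73  36.76]] [[ 61.86 258.34]] [-0.79  0.32  0.42  1.36 -0.13  1.49  0.04]
0 480 [[123.89 285.27]] [[174.83 105.74]] [[179.62 300.19]] [-0.78 -0.1   0.65  1.77  0.06  1.45 -0.13]
0 650 [[122.36 182.3 ]] [[246.06  66.2 ]] [[176.81 224.96]] [-0.62  0.37  0.76  1.37 -0.25  1.5   0.13]
-0.3 480 [[215.57 289.68]] [[214.13 144.77]] [[245.22 303.37]] [-0.55 -0.11  0.71  1.77  0.07  1.46 -0.14]
-0.3 650 [[240.9  188.38]] [[305.45 111.58]] [[262.7  229.25]] [-0.5   0.47  1.08  1.38 -0.41  1.
[... 720 characters left out ...]
[-130, -68, 112] 2.62 [ 0.39  0.1   0.23  1.99 -0.03  1.05  1.68]
[-70, -68, 112] -0.52 [-0.25  0.34  1.02  1.88 -0.32  1.1  -1.2 ]
[-70, -68, 112] 2.62 [ 0.4   0.22  0.23  1.86 -0.06  1.07  1.7 ]
[80, 0, 290] -0.52 [-0.21  0.65  1.21  1.28 -0.6   1.6  -1.2 ]
[80, 0, 290] 2.62 [-0.05  0.49  0.82  1.27 -0.36  1.53  1.78]
[75, 0, 205] -0.52 [-0.25  0.7   1.21  1.42 -0.65  1.46 -1.15]
[75, 0, 205] 2.62 [-0.    0.49  0.71  1.41 -0.32  1.36  1.76]
[-60, 0, 150] -0.52 [-0.52  0.39  1.23  1.84 -0.39  1.2  -1.26]
[-60, 0, 150] 2.62 [-0.5   0.37  1.2   1.84 -0.37  1.19  1.86]
[-83, 0, 117] -0.52 [-0.55  0.37  1.23  1.93 -0.39  1.12 -1.25]
[-83, 0, 117] 2.62 [-0.39  0.26  1.    1.92 -0.25  1.09  1.76]
```

```bash
cat >> h.py <<'E'
P=np.load("P.npy");O=[np.pi,0,P[2]+np.pi]
def L(x,y,z,**k): return manip.movel(T(P,[[x,y,z]])[0].tolist(),O,**k)
def st(m=""):
    s=manip.sense();d=np.array(s["position"])-[P[0],P[1],0];c,n=np.cos(P[2]),np.sin(P[2])
    print(m,round(s["clock"],1),"org",np.round([c*d[0]+n*d[1],-n*d[0]+c*d[1],d[2]],1),"F",np.round(s["ft_force"],1),"q",np.round(s["q"],2),flush=True)
E
python3 - <<'E'
from h import *
R=manip.sense()["eef_rot"]
manip.close(5)
manip.movel([191,445,310],speed=250);st("retract")
manip.move_joints([.29,-.06,.04,1.75,0,1.45,1.38]);st("swing")
L(-138,68,200,speed=200);st("above")
L(-138,68,97,speed=120);st("low")
print(L(-95,68,103,speed=50,until_force=3));st("push1")
cv2.imwrite("pics/a.png",cv2.resize(manip.read_camera("scene")[130:350,190:410,::-1],None,fx=2.5,fy=2.5,interpolation=cv2.INTER_CUBIC))
E
```

```text
retract 2.5 org [-669.2  501.3  309.4] F [0.5 0.3 0.4] q [-1.28 -0.04  0.02  1.71  0.    1.47 -0.09]
swing 5.0 org [-140.8   67.6  301.5] F [ 0.5 -0.2  0.2] q [ 0.29 -0.06  0.04  1.75 -0.    1.45  1.38]
above 5.6 org [-137.6   68.4  201. ] F [-0.5 -0.3  0.5] q [ 0.29 -0.    0.04  1.9   0.    1.24  1.38]
low 6.6 org [-137.4   68.1   97.8] F [0.2 0.6 0. ] q [ 0.29  0.09  0.04  2.03 -0.    1.02  1.38]
False
push1 7.6 org [-95.3  68.  102.9] F [-0.4 -0.2 -0.5] q [ 0.3   0.17  0.05  1.93 -0.01  1.05  1.4 ]
```

View pics/a.png

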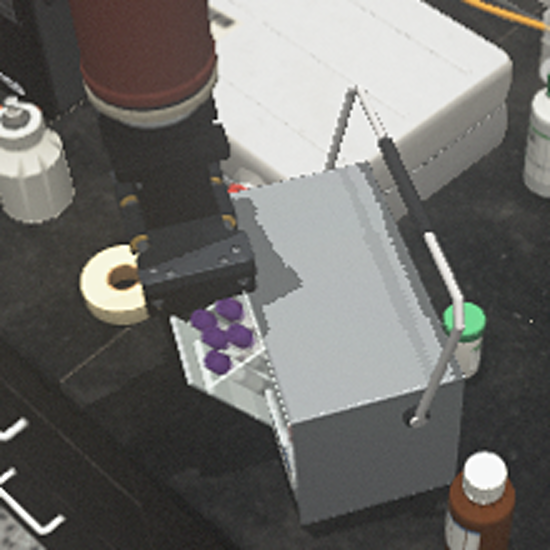

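The gripper is in front of the left bin and pushing it in, with no notable force. I'll continue to contact, then do the other two bins.

```bash
python3 - <<'E'
from h import *
def finish(y):
    L(-77,y,111,speed=50,until_force=5)
    print(L(-55,y,111,speed=12,until_force=3.5));st("home")
    manip.pause(.2);L(-95,y,111,speed=60)
finish(68)
L(-138,68,130,speed=150);L(-138,0,97,speed=150)
print(L(-95,0,103,speed=50,until_force=4));st()
finish(0)
L(-110,-68,111,speed=120)
finish(-68);L(-130,-68,160,speed=150)
L(-130,-200,260,speed=250);st()
for n in("top","scene"):cv2.imwrite(f"pics/{n}b_full.png",manip.read_camera(n)[:,:,::-1])
a=cv2.imread("pics/topb_full.png")[190:330,240:430];b=cv2.imread("pics/sceneb_full.png")[155:345,215:405]
cv2.imwrite("pics/b.png",np.hstack([cv2.resize(a,(400,400*140//190*1)),cv2.resize(b,(400,400))[:294]]) if 0 else cv2.vconcat([cv2.resize(a,(400,295),interpolation=2),cv2.resize(b[35:175],(400,295),interpolation=2)]))
E
```

```text
True
home 9.0 org [-71.9  68.  110.5] F [ 0.1  0.7 -0.3] q [ 0.3   0.21  0.05  1.86 -0.01  1.07  1.41]
False
 11.9 org [-9.530e+01 -1.000e-01  1.029e+02] F [-0.1  0.1 -0.3] q [ 0.38  0.17  0.11  1.93 -0.02  1.04  1.54]
True
home 13.2 org [-71.9  -0.  110.5] F [-0.3 -0.9  0.6] q [ 0.38  0.2   0.11  1.87 -0.03  1.07  1.55]
True
home 16.2 org [-71.9 -68.  110.5] F [ 0.8 -0.3 -0.4] q [ 0.46  0.22  0.16  1.86 -0.04  1.07  1.68]
 18.3 org [-130.1 -198.6  258.5] F [ 0.1 -0.1 -0.1] q [ 0.59  0.07  0.29  1.71 -0.02  1.37  1.93]
```

View pics/b.png

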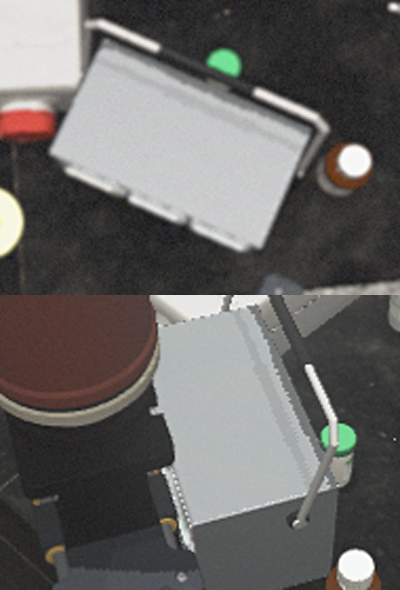

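All three bins stopped at the same place (x = -71.9 mm) and the top view shows them flush. The organiser is unmoved. Next is the bar, starting from behind.

```bash
python3 - <<'E'
from h import *
L(-60,-120,310,speed=250);L(100,0,310,speed=250);st()
L(95,0,206,speed=150);st("behind")
for f in(-.3,-.1,.1,.3,.5,.7,.85):
    if L(25-108*np.sin(f)+17,0,115+108*np.cos(f)-12,speed=70,until_force=10):st("STOP");break
st("phase1")
p=L(-20,0,175,speed=60);L(-10,0,240,speed=150);st()
cv2.imwrite("pics/c.png",cv2.resize(manip.read_camera("scene")[130:350,190:410,::-1],None,fx=2.5,fy=2.5,interpolation=cv2.INTER_CUBIC))
E
```

```text
20.0 org [ 99.5  -1.5 310. ] F [-0.1  0.3 -0. ] q [ 0.38  0.45  0.17  1.14 -0.07  1.56  1.58]
behind 20.8 org [ 95.5  -0.3 207.4] F [-0.1  0.7  0.7] q [ 0.38  0.46  0.16  1.33 -0.07  1.36  1.58]
phase1 23.9 org [-39.3  -0.  174.2] F [ 0.6 -0.5  0.2] q [ 0.35  0.21  0.15  1.73 -0.03  1.21  1.56]
 25.0 org [-10.4   0.  239.3] F [ 0.8  0.8 -0.3] q [ 0.35  0.23  0.16  1.57 -0.04  1.35  1.56]
```

View pics/c.png

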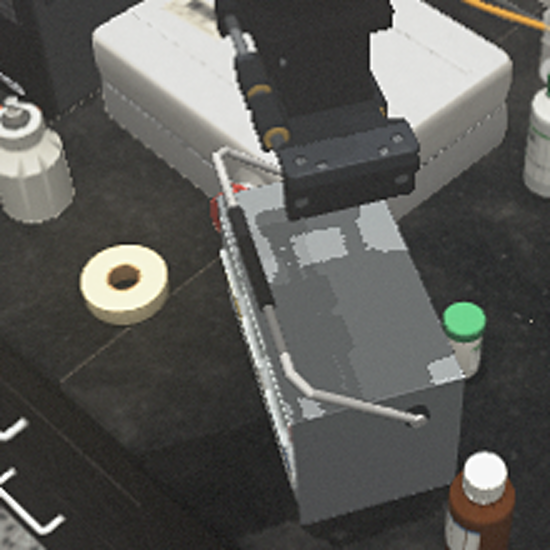

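The bar is over the top, with its sleeve centre at about crop (252,243). I'll check that angle, then push down from above.

```bash
python3 - <<'E'
from h import *
for f in(.75,.85,.95,1.05):print(f,proj("scene",T(P,[[25-108*np.sin(f),0,115+108*np.cos(f)]])), "seen 290.5 227")
X=lambda f,d=0:(25-108*np.sin(f)+2,0,115+108*np.cos(f)+5.5+d)
L(-50,0,240,speed=150)
L(*X(.85,18),speed=120);st()
for f in(.95,1.1,1.25,1.4,1.5):
    if L(*X(f),speed=50,until_force=8):st("STOP");break
st("p2")
print(L(-81,0,108,speed=12,until_force=4.5));st("end")
manip.pause(.2)
L(-84,0,190,speed=100);L(-130,-120,300,speed=250);L(-150,-260,300,speed=250);st()
for n in("top","scene"):cv2.imwrite(f"pics/{n}d_full.png",manip.read_camera(n)[:,:,::-1])
a=cv2.imread("pics/topd_full.png")[190:330,240:430];b=cv2.imread("pics/scened_full.png")[155:345,215:405]
cv2.imwrite("pics/d.png",cv2.hconcat([cv2.resize(a,(400,295),interpolation=2),cv2.resize(b,(400,400),interpolation=2)[60:355]]))
E
```

```text
0.75 [[294.24781917 228.53870636]] seen 290.5 227
0.85 [[290.22832167 232.61867747]] seen 290.5 227
0.95 [[286.75532803 236.81109601]] seen 290.5 227
1.05 [[283.86083931 241.06268366]] seen 290.5 227
 25.9 org [-54.1   0.  209.4] F [ 0.3 -0.8  0.6] q [ 0.35  0.16  0.15  1.72 -0.02  1.27  1.55]
p2 28.4 org [-81.    0.  127.7] F [0.8 0.  0.1] q [ 0.35  0.17  0.14  1.88 -0.03  1.1   1.55]
True
end 29.3 org [-80.9   0.  117.5] F [-1.1  0.7  6.3] q [ 0.35  0.18  0.14  1.89 -0.03  1.08  1.55]
 32.0 org [-149.5 -258.4  299. ] F [ 0.9  0.  -0.2] q [ 0.61  0.07  0.4   1.63 -0.03  1.45  2.06]
```

View pics/d.png

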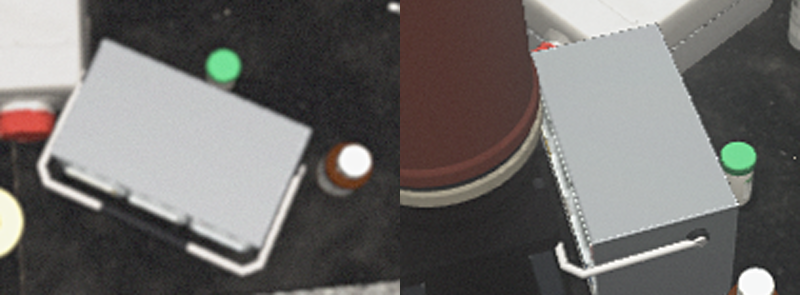

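The bar stopped hard at tip z = 117.5 mm, which is 112 plus the 5.5 mm sleeve radius, so it is on its stop. The bins are flush, nothing else has moved and the robot is clear.

```bash
python3 -c "
from station import manip
print(manip.hand_in())"
```

```text
the job is handed in; nothing more can be done
None
```

The left and middle bins were hanging open and are now pushed home, flush with the right bin; the retaining bar is down on its stop, nothing else moved in the last pictures, and the job was handed in at about 32 s.

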